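# Clamp the straightedge on the pattern board

## Task

Clamp the hardwood straightedge down on the grey pattern board so that the board can be trimmed along it. Slide the clamp's free jaw down its bar until the pad meets the straightedge and the jaw tilts nose-up and binds on the bar, then screw the red handle clockwise until it is firmly hand-tight by feel, without overtightening and crushing the wood. Keep the straightedge on its line and leave the other things where they are.

Things in the scene. Friction and masses are not known exactly. Their poses are not given: they have to be found in the camera images.
- stand: Low trimming stand, fixed: plywood board 300 x 205 mm on two bearers, top 67 mm above the table; a 4 mm grey hardboard pattern is tacked on it. Origin on the table under the clamp's screw axis; x along the straightedge, y from clamp bar to screw. The F-clamp's upright steel bar (12 mm in x, 20 mm in y, top 222 mm above the table) stands at x 0, y -100 mm; its lower jaw is fastened under the board.
- jaw (a joint): Slide of the clamp's dark free jaw down the bar, m: 0 = top, positive = lower. Its weight (0.5 kg with screw) cocks it nose-down, so it stays where it is left. Pressed with 2 to 8 N on the thumb rest it slides; pressed over 45 mm from the bar it jams. With the pad on the work and the rest pressed on (13 N), it tilts nose-up and binds, the pad bearing with some 10 N. The pad starts 20 to 45 mm above the straightedge.
- handle (a joint): Turn of the red handle, rad, 0 to 11: positive = clockwise from above; screw, pad and handle move down 8 mm per turn. It has 0.28 N m of dry thread friction and does not unwind. The load adds 0.127 N m per 100 N of pad force: turn in small slow steps (0.02 rad; a quick turn falsifies it) and feel the moment rise over that at the start, read alike. Firmly hand-tight: risen by 0.09 to 0.16 N m (85 to 145 N), best 0.12; 0.20 crushes the wood.
- thumb_rest (a point): Middle of the top of the free jaw's orange thumb rest, 28 mm (stand x) by 32 mm (stand y), 29 mm from the bar's axis towards the screw: the place to press the jaw down. The bar rises beside it, its face 19 mm away on the -y side, about 55 mm above the rest when the pad is down. Between rest and screw the arm is 15 mm wide, its top 20 mm lower than the rest.
- handle_top (a point): Top centre of the upright red handle, on the screw's axis. The handle is round, 31 mm thick and 61 mm tall below this point, widest 16 to 34 mm below the top; under it a steel neck 18 mm thick and 10 mm long. Grip it from above. In the stand's frame its y is 0 with the jaw level, about +2 mm with the nose down, -2 mm or less with the nose up.
- pad_face (a point): Centre of the underside of the black round pad (32 mm across) at the screw's lower end.
- spindle: The steel screw with the black pad at its foot and the red handle on its head, carried by the free jaw. Origin on its axis, 41 mm above the pad's underside and 104 mm below the handle's top; z along the axis, up.
- straightedge: Loose dark hardwood straightedge, 290 x 45 x 22 mm, 0.2 to 0.45 kg, lying under the pad on the grey pattern. Origin at the centre of its underside; x along its length.
- pattern_weight: Loose dark steel pattern weight, 60 mm across, 46 mm high, 0.6 kg, standing on the board's +y part; origin at the centre of its underside.
- shears: Loose fabric shears lying flat on the table, 270 mm long, 14 mm high; origin on the table under the pivot, x towards the blade tips (150 mm away).
- chalk_tin: Loose round blue tin with a metal lid, 72 mm across, 26 mm high; origin at the centre of its underside.

How it is judged:
By the outcome, as a careful person would: the job done as asked, in the order asked, and still so for the second after the job is handed in, with the robot touching nothing.
It also fails if it takes over 72 s, if anything falls off the work surface, if the arm or the gripper's body presses on something with over 40 N, if the wrist force passes 120 N, or if a joint passes its speed limit or range.

## Robot

A 6-joint arm with a two-finger parallel gripper is mounted at the origin on the work surface. World frame = base frame: x ahead of the robot, y to its left, z up, the work surface at z = 0. Lengths are in m, angles in rad, forces in N, time in s.
With the tool pointing down it reaches from about 0.4 to 0.825 m from the base axis. Payload 7 kg.
Tool frame: the origin (TCP) lies midway between the tips of the shut fingers; the grasp point (between the pads) lies 19 mm behind it (tcp_to_grasp is the distance from the TCP to the grasp point, in m); z points along the fingers, y is the line along which they close (so a half turn about z gives the same grasp; the last joint's range is limited). The gripper opens to 88 mm and grips with 3 to 60 N. Pads are 19 mm wide; open, the fingers measure 130 mm over their backs; the gripper's body (78 mm by 193 mm) begins 47 mm behind the grasp point.
Start: joints at [1.629, 0.359, 0.012, 0, -1.224, -0.288], TCP at [0.154, 0.657, 0.227] pointing down, gripper open.
Joint ranges: [-3.07, 3.07], [-1.43, 2.12], [-1.02, 1.25], [-3.03, 1.67], [-3.05, -0], [-3.03, 3.03]. Speed limits (rad/s): [2.39, 2.39, 3.01, 3.14, 3.14, 3.14].

## Interface

Orientations are given as a 3x3 rotation matrix whose columns are the frame's x, y, z axes.
In Python, from station import * gives the robot as it stands. The module is installed in compiled form; this text tells all that it offers. Calls block until the motion is done:
- move_ptp(position, orientation): joint-space move of the TCP to a pose.
- move_l(position, velocity=0.15, rot=None, max_force=None): straight line of the TCP; rot=None keeps the orientation; velocity is the mean speed in m/s. With max_force (N) it stops when the force on the tool has changed by that much, and returns True; else False.
- movej(angles): joint-space move.
- release() and grasp(squeeze=None): open the fingers fully, or close them until they stop; squeeze is the grip in N (None keeps the last).
- pause(seconds).
- ik(position, orientation): joint angles nearest the present ones, or None.
- snapshot(name): name is "side" or "top" or "wrist"; returns a dict with "color" (480x640x3 uint8, blue, green, red), "z_map" (480x640 float32, m along the optical axis (not along the pixel's ray), 0 where there is no reading), "intrinsics" (3x3 intrinsics, pixels), "rvec" (rotation vector, rad) and "tvec" (3), from world to camera coordinates, as OpenCV has them; the wrist camera has in their place "mount" (4x4, takes a point from camera to tool coordinates, whose origin is the TCP and whose axes are the flange's). Camera axes: x right, y down, z forward; pixel columns grow to the right and rows downward; lengths in m; the calibration is good to about 2 mm. A picture is of the moment at which its call begins: read the wrist's pose just before it.
A pose or a line that the arm cannot do raises MotionError and nothing moves.
- hand_in(): hands the job in; it is judged then, once.
Readings, each from a call of its own:
- current_t(): time.
- current_qpos(): joint angles.
- current_joint_velocities(): joint speeds.
- current_effort(): joint torques, N m.
- current_tcp_pos(): TCP position.
- current_tool_rot(): TCP orientation.
- current_contact_force(): force on the tool from outside, world axes, zero at the start.
- current_wrist_torque(): the same for the moment, N m.
- current_finger_gap(): finger opening in m.
- current_finger_force(): force on a finger pad.
Only numpy, scipy, OpenCV 4.12 (cv2) and the standard library are available. Lean on these libraries where they do the work, as an engineer would, in place of code of your own. Each camera call takes 0.05 s, during which the arm holds its last target. There are 200 camera calls.

## Working session

There is one attempt and no reset: what is moved stays moved. The work goes in short steps, each a Python script; the robot and the scene stay as the last script left them, time stands still between calls to the robot, and variables do not carry over. Pictures are saved under pics/ and viewed, at most 10 in all, crops included, and the job is handed in when it is done.

```bash
mkdir -p pics; ls
python3 - <<'E'
from station import *
import cv2,numpy as np
a=snapshot("side");b=snapshot("top")
np.savez("s0.npz",**{k+n:v for n,s in(("_s",a),("_t",b)) for k,v in s.items()})
cv2.imwrite("pics/side0.png",a["color"]);cv2.imwrite("pics/top0.png",b["color"])
for s in(a,b):print(s["intrinsics"],s["rvec"],s["tvec"])
print(current_t(),current_tool_rot(),tcp_to_grasp)
E
```

```text
pics
[[509.15421288   0.         329.54908249]
 [  0.         509.15421288 243.30749321]
 [  0.           0.           1.        ]] [ 2.31620316 -0.75916555  0.29882566] [-0.40512504  0.36569801  1.16314559]
[[599.43503147   0.         320.59514287]
 [  0.         599.43503147 231.1392187 ]
 [  0.           0.           1.        ]] [ 2.14795266 -2.1297292   0.1935861 ] [-2.32904940e-04  5.36365307e-01  1.40517038e+00]
0.1 [[ 9.73685306e-01 -2.27896658e-01 -1.94201326e-04]
 [-2.27896688e-01 -9.73684156e-01 -1.50488286e-03]
 [ 1.53867020e-04  1.50954017e-03 -9.99998849e-01]] 0.0188
```

View pics/side0.png

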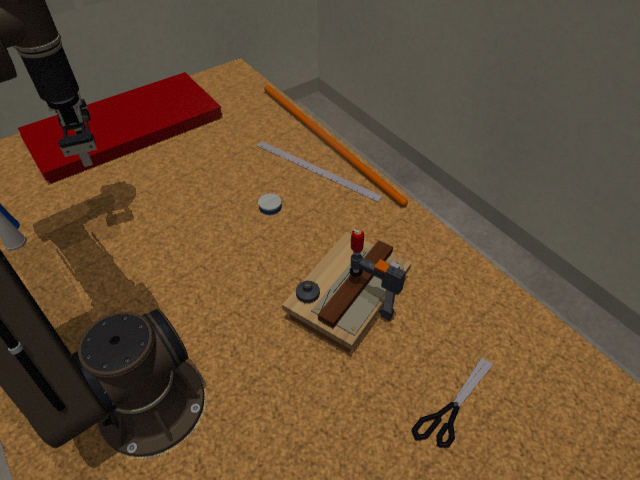

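View pics/top0.png

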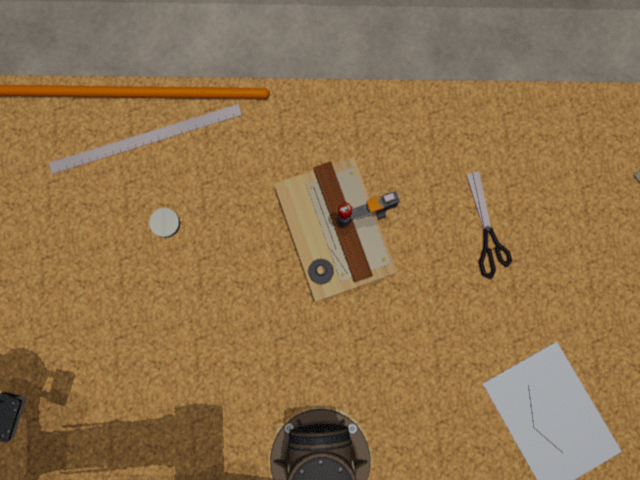

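The side view shows the clamp near (365,265). In the top view the red handle is at about (344,210), the orange rest at (376,204), the bar top at (390,200) and the straightedge from (323,165) to (360,278).

```bash
cat > h.py <<'E'
import numpy as np,cv2
def cloud(s,T=None):
    """world points HxWx3; T = camera->world 4x4 (else from rvec/tvec)"""
    z=s["z_map"].astype(float);K=s["intrinsics"]
    v,u=np.indices(z.shape)
    p=np.stack([(u-K[0,2])/K[0,0]*z,(v-K[1,2])/K[1,1]*z,z],-1)
    if T is None:
        R=cv2.Rodrigues(s["rvec"])[0];return (p-np.ravel(s["tvec"]))@R
    return p@T[:3,:3].T+T[:3,3]
def masks(c):
    h=cv2.cvtColor(c,cv2.COLOR_BGR2HSV);H,S,V=[h[...,i].astype(int) for i in range(3)]
    return dict(red=((H<4)|(H>174))&(S>190)&(V>90),orange=(H>8)&(H<18)&(S>225)&(V>150))
E
python3 - <<'E'
import numpy as np
from h import *
d=np.load("s0.npz")
for n,box in(("_t",(150,300,270,420)),("_s",(220,320,280,420))):
    s={k[:-2]:d[k] for k in d.files if k.endswith(n)}
    P=cloud(s);r0,r1,c0,c1=box
    for k,m in masks(s["color"]).items():
        mm=np.zeros_like(m);mm[r0:r1,c0:c1]=m[r0:r1,c0:c1];mm&=s["z_map"]>0
        q=P[mm];q=q[q[:,2]>.07]
        print(n,k,len(q),np.median(q,0),q.min(0),q.max(0))
    if n=="_t":
        for uv in((344,210),(376,204),(390,200),(323,166),(361,277),(343,230),(375,212),(320,271),(284,185),(352,162)):print(uv,P[uv[1],uv[0]].round(4))
E
```

```text
_t red 38 [ 0.53830539 -0.04188265  0.26783276] [ 0.53360022 -0.05540972  0.26131886] [ 0.55751943 -0.03049381  0.27346523]
_t orange 17 [ 0.57103619 -0.10531635  0.20019032] [ 0.55740475 -0.12279304  0.19507438] [ 0.58556939 -0.09650496  0.20442938]
(344, 210) [ 0.5544 -0.0437  0.213 ]
(376, 204) [ 0.5702 -0.1136  0.2042]
(390, 200) [ 0.5754 -0.1419  0.2221]
(323, 166) [6.86e-01 3.00e-04 9.21e-02]
(361, 277) [ 0.4215 -0.0892  0.0938]
(343, 230) [ 0.5317 -0.0476  0.0912]
(375, 212) [ 0.5853 -0.128   0.0433]
(320, 271) [0.4373 0.0053 0.068 ]
(284, 185) [0.644  0.0936 0.0701]
(352, 162) [ 0.7032 -0.0704  0.0696]
_s red 33 [ 0.54002792 -0.05237899  0.26713918] [ 0.53473373 -0.05898121  0.26263381] [ 0.55454232 -0.0353132   0.27280076]
_s orange 89 [ 0.56996291 -0.1118791   0.19951707] [ 0.55521418 -0.1292219   0.19389226] [ 0.5823989  -0.09557412  0.20483874]
```

```bash
cat >> h.py <<'E'
A=np.deg2rad(18.7)
xs=np.array([np.cos(A),np.sin(A),0]);ys=np.array([-np.sin(A),np.cos(A),0])
def rot(a,flip=False):
    """tool down, tool y at world angle a"""
    y=np.array([np.cos(a),np.sin(a),0]);z=np.array([0,0,-1.]);return np.stack([np.cross(y,z),y,z],1)
def wrist(st):
    T=np.eye(4);T[:3,:3]=st.current_tool_rot();T[:3,3]=st.current_tcp_pos()
    s=st.snapshot("wrist");return s,cloud(s,T@np.array(s["mount"]))
E
cat > look.py <<'E'
import station as st,sys
from h import *
def look(name):
    s,P=wrist(st);cv2.imwrite(f"pics/{name}.png",s["color"]);np.savez(name+".npz",c=s["color"],P=P,z=s["z_map"])
    for k,m in masks(s["color"]).items():
        q=P[m&(s["z_map"]>0)];q=q[(q[:,2]>.1)&(q[:,2]<.3)]
        if len(q):
            t=np.percentile(q[:,2],98);top=q[q[:,2]>t-.004]
            print(k,len(q),"top z",t.round(4),"top centre",((top.max(0)+top.min(0))/2).round(4),"median",np.median(top,0).round(4))
E
python3 - <<'E'
from look import *
p=st.current_tcp_pos();st.move_l([p[0],p[1],.3])
best=None
for R in(rot(A),rot(A+np.pi)):
    q=st.ik([.56,-.085,.42],R);print(q)
    if q is not None and (best is None or abs(q[5])<abs(best[5])):best=q
st.movej(best);print(st.current_t(),st.current_contact_force(),st.current_wrist_torque())
look("w1")
E
```

```text
[ 2.64550531e+00 -1.33829038e+00  1.19104632e-01  1.33226763e-15
 -3.02819134e+00  8.22463915e-01]
[ 0.19481553  0.11554093  0.11910463  0.         -1.57436002  0.13156104]
3.7417 [ 0.59416062 -0.4427687  -0.36673346] [ 0.09938867 -0.00920673 -0.01012822]
red 15 top z 0.2708 top centre [ 0.5383 -0.0459  0.2693] median [ 0.5389 -0.0406  0.2695]
orange 497 top z 0.2028 top centre [ 0.5716 -0.1093  0.2017] median [ 0.5701 -0.1085  0.2011]
```

View pics/w1.png

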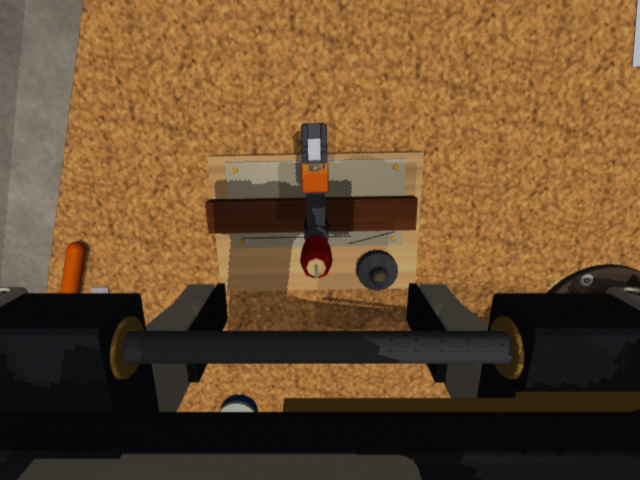

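The wrist view shows the bar top at (314,148), the orange rest at about (315,178), the handle top at (316,268) and the straightedge spanning (208–416, 215). The path is clear.

Run:
```python
import numpy as np
from h import *
d=np.load("w1.npz");P=d["P"];c=d["c"]
def med(u0,u1,v0,v1,zr):
    q=P[v0:v1,u0:u1].reshape(-1,3);q=q[(q[:,2]>zr[0])&(q[:,2]<zr[1])];return q
q=med(295,335,120,165,(.217,.23));print("bar top",len(q),((q.max(0)+q.min(0))/2).round(4),np.median(q,0).round(4))
q=med(295,335,160,195,(.197,.207));print("rest top",len(q),((q.max(0)+q.min(0))/2).round(4),np.median(q,0).round(4), ((q@ys).min(),(q@ys).max(),(q@xs).min(),(q@xs).max()))
q=med(298,335,225,285,(.266,.28));print("handle top",len(q),((q.max(0)+q.min(0))/2).round(4),np.median(q,0).round(4))
q=med(200,425,190,240,(.086,.099));r=cv2.minAreaRect((q[:,:2]*1000).astype(np.float32));print("straightedge",len(q),r,np.median(q[:,2]))
print(c[262,316],c[245,316],c[180,315])
```

```text
bar top 338 [ 0.5812 -0.1395  0.2211] [ 0.5814 -0.1398  0.2228]
rest top 855 [ 0.5715 -0.1131  0.2012] [ 0.5718 -0.1134  0.2012] (np.float64(-0.30735610366770794), np.float64(-0.2737512420025826), np.float64(0.49109364762503593), np.float64(0.5193847013478818))
handle top 392 [ 0.5468 -0.0446  0.27  ] [ 0.5475 -0.0474  0.2696]
straightedge 6209 ((554.6083984375, -46.583251953125), (290.6811828613281, 45.673583984375), 19.751358032226562) 0.09406703288946594
[ 98 149 180] [ 3  3 52] [ 12  76 180]
```

```bash
sed -i 's/18.7/19.6/' h.py
python3 - <<'E'
from look import *
st.grasp(20)
R=rot(A+np.pi);r=np.array([.5715,-.113,0])+.002*ys
z=lambda h:r+[0,0,h]
st.move_ptp(z(.25),R);st.move_l(z(.21),.08)
f0=st.current_contact_force();print(f0.round(2),st.current_t())
print(st.move_l(z(.182),.03,max_force=12),st.current_tcp_pos(),(st.current_contact_force()-f0).round(2),st.current_wrist_torque().round(3))
print(st.move_l(z(.155),.012,max_force=13-(st.current_contact_force()-f0)[2]),st.current_tcp_pos(),(st.current_contact_force()-f0).round(2),st.current_t())
E
```

```text
[0.24 0.21 0.61] 6.5917
False [ 0.57086415 -0.11112269  0.18188847] [ 0.92 -1.19  0.58] [ 0.05  -0.406  0.074]
True [ 0.57108199 -0.11158707  0.16491679] [-0.84  0.68  3.98] 9.0833
```

Run:
```python
from look import *
f0=np.array([.24,.21,.61])
p=st.current_tcp_pos().copy()
for i in range(14):
    p[2]-=.0006;st.move_l(p,.01);st.pause(.05);f=st.current_contact_force()-f0
    print(p[2].round(4),st.current_tcp_pos()[2].round(4),f.round(2))
    if f[2]>15.5:break
print(st.current_t())
```

```text
0.1643 0.1649 [-1.96  0.88  7.49]
0.1637 0.1648 [-2.72  0.03 11.12]
0.1631 0.1647 [-4.07  2.44 15.19]
0.1625 0.1647 [-7.23  2.94 19.14]
10.2833
```

Run:
```python
from look import *
p=st.current_tcp_pos().copy()
st.move_l(p+[0,0,.01],.05);st.move_l([p[0],p[1],.26],.15)
st.movej(st.ik([.56,-.085,.40],rot(A+np.pi)));st.release()
look("w2")
d=np.load("w2.npz");P=d["P"]
def sel(cx,cy,rad,z0,z1):
    m=(np.hypot(P[...,0]-cx,P[...,1]-cy)<rad)&(P[...,2]>z0)&(P[...,2]<z1);q=P[m];print(len(q),((q.max(0)+q.min(0))/2).round(4),np.median(q,0).round(4),q[:,2].max().round(4))
sel(.547,-.046,.03,.22,.26);sel(.571,-.113,.022,.155,.19)
m=(abs(P[...,2]-.0925)<.0065);m[:170]=0;m[260:]=0;q=P[m];print(cv2.minAreaRect((q[:,:2]*1000).astype(np.float32)))
# slope of thumb rest top (nose-up check)
m=(np.hypot(P[...,0]-.571,P[...,1]+.113)<.012)&(P[...,2]>.155)&(P[...,2]<.19);q=P[m]
c=np.linalg.lstsq(np.c_[q@xs,q@ys,np.ones(len(q))],q[:,2],rcond=None)[0];print("slope",c)
d=np.load("w1.npz");P=d["P"];m=(np.hypot(P[...,0]-.571,P[...,1]+.113)<.012)&(P[...,2]>.19)&(P[...,2]<.21);q=P[m]
c=np.linalg.lstsq(np.c_[q@xs,q@ys,np.ones(len(q))],q[:,2],rcond=None)[0];print("slope0",c)
for a in np.arange(-3.2,3.2,.4):
    k=st.ik([.547,-.046,.195],rot(A+a));print(round(a,1),None if k is None else k.round(2))
print(st.current_t())
```

```text
red 33 top z 0.2384 top centre [ 0.5407 -0.0573  0.2365] median [ 0.5413 -0.0566  0.236 ]
orange 384 top z 0.1671 top centre [ 0.5722 -0.1093  0.1656] median [ 0.5697 -0.108   0.1655]
541 [ 0.5486 -0.049   0.2306] [ 0.5496 -0.0544  0.2351] 0.2411
764 [ 0.572  -0.1146  0.1618] [ 0.5712 -0.1134  0.1653] 0.1679
((548.8765258789062, -30.240211486816406), (290.5870056152344, 81.50216674804688), 19.48113441467285)
slope [0.01428647 0.01247696 0.16201102]
slope0 [ 0.00034386 -0.02594086  0.1934085 ]
-3.2 [ 0.27  0.18 -0.31  0.   -1.08  0.01]
-2.8 [ 0.27  0.18 -0.31  0.   -1.08  0.41]
-2.4 [ 0.27  0.18 -0.31  0.   -1.08  0.81]
-2.0 [ 0.27  0.18 -0.31  0.   -1.08  1.21]
-1.6 [ 0.27  0.18 -0.31  0.   -1.08  1.61]
-1.2 [ 0.27  0.18 -0.31  0.   -1.08  2.01]
-0.8 [ 0.27  0.18 -0.31  0.   -1.08  2.41]
-0.4 [ 0.27  0.18 -0.31  0.   -1.08  2.81]
-0.0 None
0.4 [ 0.27  0.18 -0.31  0.   -1.08 -2.67]
0.8 [ 0.27  0.18 -0.31  0.   -1.08 -2.27]
1.2 [ 0.27  0.18 -0.31  0.   -1.08 -1.87]
1.6 [ 0.27  0.18 -0.31  0.   -1.08 -1.47]
2.0 [ 0.27  0.18 -0.31  0.   -1.08 -1.07]
2.4 [ 0.27  0.18 -0.31  0.   -1.08 -0.67]
2.8 [ 0.27  0.18 -0.31  0.   -1.08 -0.27]
13.5083
```

View pics/w2.png

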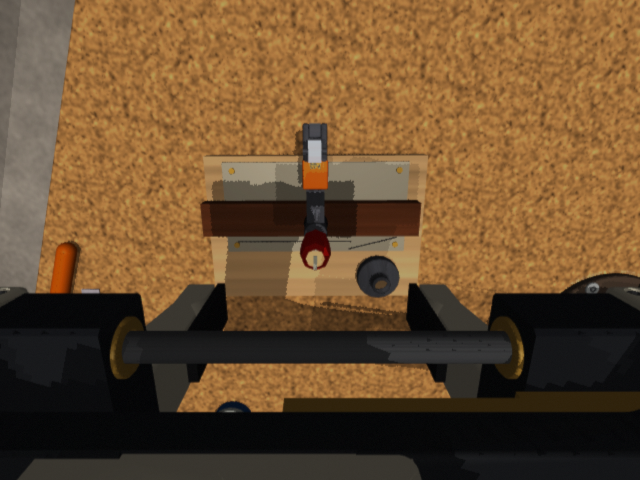

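The slope of the rest changed from -0.026 (nose-down) to +0.012 (nose-up), so the jaw is bound. The handle's light top disc is at about (315,258). Next I grip the handle.

Run:
```python
from look import *
d=np.load("w2.npz");P=d["P"];c=d["c"].astype(int)
m=np.zeros(P.shape[:2],bool);m[240:275,298:335]=1;m&=(c[...,1]>90)&(P[...,2]>.225)&(P[...,2]<.25)
q=P[m];print("disc",len(q),((q.max(0)+q.min(0))/2).round(4),np.median(q,0).round(4))
h=np.array([.548,-.0475,0]);a=A+.45;R=rot(a)
st.movej(st.ik(h+[0,0,.30],R));f0=st.current_contact_force();m0=st.current_wrist_torque()
print(st.move_l(h+[0,0,.195],.07,max_force=8),st.current_tcp_pos(),(st.current_contact_force()-f0).round(2))
f0=st.current_contact_force();m0=st.current_wrist_torque()
st.grasp(5);f=st.current_contact_force()-f0
print(st.current_finger_gap(),f.round(2),(R.T@f).round(2),(st.current_wrist_torque()-m0).round(3),st.current_t(),st.current_finger_force())
```

```text
disc 60 [ 0.5496 -0.0453  0.2371] [ 0.5472 -0.0432  0.2396]
False [ 0.54824884 -0.04749084  0.19543182] [-0.16 -2.1   0.52]
0.03091275770892692 [0.8  1.78 0.44] [ 0.68  1.83 -0.44] [ 0.143 -0.029  0.004] 18.4417 4.99987041548593
```

Run:
```python
from look import *
import json
st.grasp(45);p0=st.current_tcp_pos().copy();a=A+.45;th=0
print(st.current_contact_force().round(2),st.current_wrist_torque().round(3),st.current_finger_force())
log=[]
for i in range(12):
    th+=.02;t=st.current_t()
    st.move_l(p0-[0,0,th*.008/6.2832],.01,rot=rot(a-th));t1=st.current_t();st.pause(.06)
    f=st.current_contact_force();print(round(th,2),round(t1-t,3),st.current_wrist_torque().round(3),f.round(1),st.current_qpos()[5].round(3))
print(st.current_t());json.dump(dict(p0=list(p0),th=th),open("st.json","w"))
```

```text
[0.17 0.83 0.13] [ 0.264 -0.421  0.066] 44.99970914795995
0.02 0.25 [ 0.18  -0.423  0.276] [-0.1 -0.5 -0.8] -2.639
0.04 0.25 [ 0.208 -0.508  0.205] [ 0.1  0.4 -1.4] -2.659
0.06 0.25 [ 0.209 -0.559  0.23 ] [ 0.9  0.9 -0.2] -2.679
0.08 0.25 [ 0.159 -0.501  0.166] [1.4 0.2 0.8] -2.699
0.1 0.25 [ 0.156 -0.485  0.168] [1.5 0.8 1.9] -2.719
0.12 0.25 [ 0.121 -0.489  0.247] [0.4 0.4 0.6] -2.739
0.14 0.25 [ 0.091 -0.448  0.179] [0.9 0.3 1.9] -2.759
0.16 0.25 [ 0.133 -0.402  0.228] [-0.7 -0.   2.5] -2.779
0.18 0.25 [ 0.131 -0.356  0.226] [ 1.3 -0.1  3. ] -2.799
0.2 0.25 [ 0.135 -0.311  0.228] [0.8 0.8 4.2] -2.819
0.22 0.25 [ 0.131 -0.282  0.181] [0.7 1.3 5.2] -2.839
0.24 0.25 [ 0.042 -0.255  0.265] [0.6 0.2 5.1] -2.859
22.3583
```

Turning clockwise lowers joint 6, so I need to regrasp at the other end of its range. The handle also hardly sinks once the jaw is loaded, so I'll follow z by force instead of by thread pitch.

```bash
cat > turn.py <<'E'
from look import *
import json
def read(n=8):
    m=[];f=[]
    for _ in range(n):m.append(st.current_wrist_torque()[2]);f.append(st.current_contact_force()[2]);st.pause(.005)
    return np.mean(m),np.std(m),np.mean(f)
class T:
    def __init__(s):s.__dict__.update(json.load(open("st.json")))
    def step(s,d=.02,settle=.03):
        s.a-=d;s.p[2]+=np.clip(2e-5*(s.fz),-1e-4,1e-4)
        st.move_l(s.p,.01,rot=rot(s.a));st.pause(settle)
        m,sd,s.fz=read();s.th+=d
        json.dump(s.__dict__,open("st.json","w"));return m,sd
E
python3 - <<'E'
from turn import *
print("end old grip",[st.current_wrist_torque()[2].round(3) for _ in range(4)],read())
st.release();print("free old",read())
p=st.current_tcp_pos().copy();a=A-2.2
q=st.ik(p,rot(a));print(q.round(2));st.movej(q);print("free new",read(),st.current_contact_force().round(2))
st.grasp(45);print("gripped",read(),st.current_contact_force().round(2),st.current_finger_gap())
json.dump(dict(a=a,p=list(p),fz=0.,th=.24),open("st.json","w"))
t=T()
for i in range(6):
    m,sd=t.step();print(round(t.th,2),round(m,3),round(sd,3),round(t.fz,1))
print(st.current_t(),st.current_contact_force().round(2))
E
```

```text
end old grip [np.float64(0.265), np.float64(0.265), np.float64(0.265), np.float64(0.265)] (np.float64(0.22634910450647283), np.float64(0.030831275362985692), np.float64(5.001264761435673))
free old (np.float64(0.009410886823437945), np.float64(0.0263487156088502), np.float64(-0.09941033504651225))
[ 0.27  0.18 -0.31  0.   -1.08  1.01]
free new (np.float64(-0.00949718477558913), np.float64(0.019669532990550655), np.float64(0.08517024852009175)) [-0.92  1.16 -0.55]
gripped (np.float64(0.04159564409693572), np.float64(0.01733104507710603), np.float64(-0.2194421938399481)) [-0.89 -1.53 -0.09] 0.029712112677301193
0.26 0.216 0.014 0.5
0.28 0.218 0.035 0.0
0.3 0.226 0.019 0.6
0.32 0.195 0.037 0.4
0.34 0.218 0.018 -0.0
0.36 0.238 0.034 0.0
29.9833 [-0.45 -3.75  0.55]
```

Run:
```python
from turn import *
t=T()
for i in range(6):
    t.a-=.08;t.th+=.08;st.move_l(t.p,.01,rot=rot(t.a))
    m,sd=t.step();print(round(t.th,2),round(m,3),round(t.fz,1),round(st.current_t(),2))
    if m>.27:break
print(st.current_contact_force().round(2),st.current_finger_gap(),st.current_qpos()[5])
```

```text
0.46 0.25 -0.6 30.58
0.56 0.264 -0.8 31.18
0.66 0.278 -1.3 31.78
[ 0.41 -3.54 -0.53] 0.029600121092274036 0.5950823024721636
```

Run:
```python
from turn import *
t=T();M=[]
for i in range(14):
    m,sd=t.step();M.append((t.th,m));print(round(t.th,2),round(m,3),round(t.fz,1))
    if i>=4:
        c=np.polyfit(*np.array(M[-8:]).T,1);e=np.polyval(c,t.th);
        print("   fit",e.round(3))
        if e>.315:break
print(st.current_t(),st.current_contact_force().round(2),st.current_finger_gap())
```

```text
0.68 0.263 -1.2
0.7 0.24 -1.4
0.72 0.26 -0.6
0.74 0.247 -0.7
0.76 0.242 -0.6
   fit 0.244
0.78 0.248 -0.3
   fit 0.244
0.8 0.258 0.2
   fit 0.249
0.82 0.232 -0.0
   fit 0.242
0.84 0.246 0.0
   fit 0.244
0.86 0.257 -0.1
   fit 0.247
0.88 0.259 0.2
   fit 0.254
0.9 0.259 -0.1
   fit 0.258
0.92 0.261 -0.4
   fit 0.261
0.94 0.268 0.2
   fit 0.266
36.6833 [-0.05 -3.34  0.39] 0.029550437008285024
```

Run:
```python
from turn import *
t=T();M=[]
for i in range(44):
    m,sd=t.step();M.append((t.th,m))
    if i>=5:
        c=np.polyfit(*np.array(M[-12:]).T,1);e=np.polyval(c,t.th)
        if e>.322 and i>=9 or st.current_t()>54:break
print(np.round(M,3).tolist(),e,c)
print(st.current_t(),st.current_contact_force().round(2),st.current_finger_gap(),t.fz)
```

```text
[[0.96, 0.274], [0.98, 0.277], [1.0, 0.263], [1.02, 0.267], [1.04, 0.25], [1.06, 0.283], [1.08, 0.262], [1.1, 0.279], [1.12, 0.282], [1.14, 0.276], [1.16, 0.268], [1.18, 0.281], [1.2, 0.28], [1.22, 0.281], [1.24, 0.273], [1.26, 0.295], [1.28, 0.288], [1.3, 0.3], [1.32, 0.298], [1.34, 0.295], [1.36, 0.299], [1.38, 0.308], [1.4, 0.309], [1.42, 0.298], [1.44, 0.3], [1.46, 0.297], [1.48, 0.308], [1.5, 0.289], [1.52, 0.317], [1.54, 0.305], [1.56, 0.319], [1.58, 0.313], [1.6, 0.319], [1.62, 0.277], [1.64, 0.333], [1.66, 0.307], [1.68, 0.325], [1.7, 0.32], [1.72, 0.322], [1.74, 0.304], [1.76, 0.305], [1.78, 0.322], [1.8, 0.318], [1.82, 0.31]] 0.31607777501672507 [0.02290156 0.27439694]
52.0833 [-0.23 -2.34 -1.05] 0.029836091835918593 -0.4894744665206859
```

Run:
```python
from turn import *
t=T()
print([round(t.step()[0],3) for _ in range(5)],round(t.th,2))
st.release();p=st.current_tcp_pos().copy();st.move_l([p[0],p[1],.30],.12)
st.movej(st.ik([.56,-.085,.40],rot(A+np.pi)))
print(read(),st.current_t())
look("w3")
```

```text
[np.float64(0.325), np.float64(0.331), np.float64(0.34), np.float64(0.337), np.float64(0.312)] 1.92
(np.float64(-0.015461830222724893), np.float64(0.021947269284958774), np.float64(-0.19756680064782123)) 56.8083
red 39 top z 0.2378 top centre [ 0.5408 -0.0561  0.2359] median [ 0.5405 -0.0573  0.2357]
orange 376 top z 0.168 top centre [ 0.5722 -0.1139  0.1667] median [ 0.5698 -0.1084  0.1664]
```

View pics/w3.png

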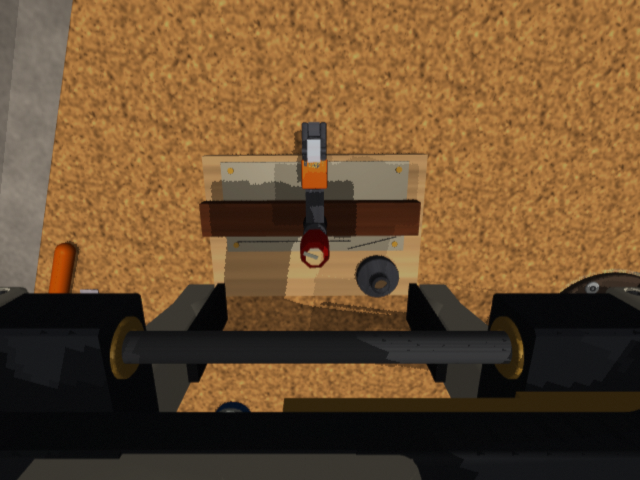

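The handle's slot has turned about 110° clockwise, which matches the commanded 1.92 rad, so the grip did not slip. The straightedge is still at (201–420, 218), unchanged, and the pattern weight has not moved.

```bash
python3 -c "
from station import *
print(hand_in())"
```

```text
the job is handed in; nothing more can be done
None
```

The straightedge is clamped on its line: the jaw is bound nose-up and the handle was turned 1.92 rad clockwise, a felt moment rise of about 0.12 N m (noisy reading, roughly ±0.02), and I handed the job in at about 57 s.

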